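# Set the module's trimmer to its end stop

## Task

Take the orange plastic tuning tool out of its blue stand, seat its blade in the slot of the brass trimmer screw down inside the round metal can on the receiver module, and turn the screw clockwise, pressing only lightly, until it just comes up against its end stop, without forcing it. Then put the tool back in its stand, upright and fully home, and leave the loose things lying about where they are.

Things in the scene. Friction and masses are not known exactly. Their poses are not given: they have to be found in the camera images.
- module: receiver module, fixed to the table: grey-lidded finned aluminium box, 110 (its x) x 150 (its y) x 40 mm high; origin at the centre of its underside, z up. On its lid, towards its -x edge, stands the trimmer's open steel can; at its +x edge a blue and a green adapter and a black terminal block, up to 13 mm high
- can_mouth (a point): centre of the open mouth of the trimmer's round steel can, level with its rim, 74 mm above the table and 34 mm above the module's lid; axes as the module's. The can is 27 mm across outside and about 19 mm inside. The brass trimmer screw sits down inside it, on the same axis
- slot_floor (a point): nominal centre of the floor of the screw's slot, 18 mm below can_mouth; axes as the module's. The true floor lies up to 6 mm higher or lower, so find it by touch. The straight slot runs right across the screw, 4.2 mm wide, 5 mm deep, so the blade fits with 1.7 mm play (about 0.12 rad either way). Resting lightly (2 to 4 N) on the screw and turned, the blade drops into it
- rotor (a joint): angle q of the trimmer screw, rad; grows clockwise from above; starts at 0.2 to 0.5 and stays where left; turning friction about 0.03 N m. Hard end stop at 1.2; 0.06 to 0.08 N m felt there is enough. Seen from above the slot's line is the module's y axis turned counter-clockwise by 0.35 - q rad, give or take 0.6 rad (fixed in a run, not given)
- tool_grip (a point): centre of the tuning tool's orange handle, 12 x 12 mm square and 60 mm long along z, which runs from blade to handle; x and y are square to the flats. Below the handle a collar 28 mm across, 4 mm thick (underside 34 mm below this point), then a white shank 12 mm across, then the blade. The tool is 111 mm long and weighs about 40 g; it starts upright in its stand
- tuner: the tuning tool; origin at the middle of its blade's end, 78 mm below tool_grip along the tool; the blade is 2.5 mm thick (x), 14 mm wide (y) and 6 mm long; axes as tool_grip's
- stand_mouth (a point): centre of the mouth of the hole in the top of the tool stand, a blue block 60 x 60 x 50 mm high on an 84 mm black foot, fixed to the table; 50 mm above the table, z up. The hole is 19 mm across, 46 mm deep. The tool stands in it blade down, collar resting on the top face: tool_grip is 34 mm above this point when fully home; any turn about the upright will do
- screwdriver: small orange steel screwdriver, 144 mm long, lying loose near the front edge of the table; not for this job; origin at the underside of its middle
- marker_pen: white marker pen with a dark blue cap, 132 x 16 mm, lying loose near the front edge; origin at the underside of its middle
- lc_adapter: small blue adapter block, 21 x 21 x 11 mm, lying loose to the left; origin at the centre of its underside

How it is judged:
By the outcome, as a careful person would: the job done as asked, in the order asked, and still so for the second after the job is handed in, with the robot touching nothing.
It also fails if it takes over 70 s, if anything falls off the work surface, if the arm or the gripper's body presses on something with over 40 N, if the wrist force passes 120 N, or if a joint passes its speed limit or range.

## Robot

A 7-joint arm with a two-finger parallel gripper is mounted at the origin on a cart in front of the work surface, level with it; the furniture and walls round the work are solid. World frame = base frame: x ahead of the robot, y to its left, z up, the work surface at z = 0. Lengths are in m, angles in rad, forces in N, time in s.
With the tool pointing down it reaches from about 0.4 to 0.9 m from the base axis. Payload 5.5 kg.
Tool frame: the origin (TCP) lies midway between the tips of the shut fingers; the grasp point (between the pads) lies 19 mm behind it (manip.grip_depth is the distance from the TCP to the grasp point, in m); z points along the fingers, y is the line along which they close (so a half turn about z gives the same grasp; the last joint's range is limited). The gripper opens to 92 mm and grips with 3 to 60 N. Pads are 19 mm wide; open, the fingers measure 130 mm over their backs; the gripper's body (75 mm by 190 mm) begins 47 mm behind the grasp point.
Start: joints at [-1.075, 0.501, -0.427, 1.55, 0.221, 1.138, -0.21], TCP at [0.15, 0.632, 0.227] pointing down, gripper open.
Joint ranges: [-2.88, 2.88], [-0.31, 2.03], [-1.54, 1.56], [0.2, 2.42], [-1.41, 4.55], [0.19, 2.02], [-2.57, 2.57]. Speed limits (rad/s): [2.57, 2.57, 3.14, 3.14, 3.14, 3.14, 3.14].

## Interface

Orientations are given as a unit quaternion [x, y, z, w].
In Python, from bench import manip, effector, viewer gives the robot as it stands. Calls block until the motion is done:
- manip.move_pose(position, orientation): joint-space move of the TCP to a pose.
- manip.servo_line(position, ori=None, vel=0.15): straight line of the TCP; ori=None keeps the orientation; vel is the mean speed in m/s.
- manip.movej(angles): joint-space move.
- effector.open_jaws() and effector.close(f_grip=None): open the fingers fully, or close them until they stop; f_grip is the grip in N (None keeps the last).
- manip.sleep(seconds).
- manip.solve_ik(position, orientation): joint angles nearest the present ones, or None.
- viewer.get_image(name): name is "scene" or "side" or "wrist"; returns the picture (480x640x3 uint8, red, green, blue); there is no depth.
- viewer.get_calibration(name): a dict with "vfov" (degrees; the focal length in pixels is half the picture's height over the tangent of half this angle, whatever the lens; pixels are square), "cx", "cy" (the principal point, pixels), "eye" and "attitude" of the camera in the world. Camera axes: x right, y down, z forward; pixel columns grow to the right and rows downward; lengths in m; the calibration is good to about 2 mm. A picture is of the moment at which its call begins: read the wrist's pose just before it. get_calibration takes no time and is no camera call; for the wrist camera it gives the pose at the moment of the call.
A pose or a line that the arm cannot do raises manip.PlanningError and nothing moves.
- manip.hand_in(): hands the job in; it is judged then, once.
Readings, each from a call of its own:
- manip.current_clock(): time.
- manip.current_q(): joint angles.
- manip.current_joint_velocities(): joint speeds.
- manip.current_tau(): joint torques, N m.
- manip.current_tool_pos(): TCP position.
- manip.current_tcp_rot(): TCP orientation.
- manip.current_force(): force on the tool from outside, world axes, zero at the start.
- manip.current_wrist_torque(): the same for the moment, N m.
- manip.current_finger_gap(): finger opening in m.
- manip.current_gripper_force(): force on a finger pad.
Only numpy, scipy, OpenCV 4.12 (cv2) and the standard library are available. Lean on these libraries where they do the work, as an engineer would, in place of code of your own. Each camera call takes 0.05 s, during which the arm holds its last target. There are 200 camera calls.

## Working session

There is one attempt and no reset: what is moved stays moved. The work goes in short steps, each a Python script; the robot and the scene stay as the last script left them, time stands still between calls to the robot, and variables do not carry over. Pictures are saved under pics/ and viewed, at most 10 in all, crops included, and the job is handed in when it is done.

```bash
ls; mkdir -p pics; python3 - <<'E'
from bench import manip, effector, viewer
import cv2
for n in ("scene","side","wrist"):
    im=viewer.get_image(n); cv2.imwrite(f"pics/{n}0.png",im[:,:,::-1]); print(n,viewer.get_calibration(n))
print(manip.current_clock(),manip.grip_depth,manip.current_tcp_rot(),manip.current_force(),manip.current_wrist_torque())
E
```

```text
pics
scene {'vfov': 42.355141073680876, 'cx': 324.6740259425759, 'cy': 242.19155852994368, 'eye': array([-0.0136989 , -0.60174216,  1.00494713]), 'attitude': array([ 0.89258285, -0.24862818,  0.10754906, -0.36043458])}
side {'vfov': 46.02911155048176, 'cx': 325.55263050338505, 'cy': 239.2226568333971, 'eye': array([-0.08823411,  1.03179893,  0.54934274]), 'attitude': array([-0.23840581,  0.80426132, -0.51948178,  0.16268091])}
wrist {'vfov': 59.04971069893895, 'cx': 323.9114497458106, 'cy': 242.89502084240837, 'eye': array([0.07483395, 0.64932839, 0.3829241 ]), 'attitude': array([0.7766725 , 0.61328527, 0.08870483, 0.11310378])}
0.15 0.0188 [ 1.16103819e-01  9.93236814e-01 -7.22493710e-04 -1.07752566e-04] [-0.49589508 -0.33441605 -0.22492328] [0.00926349 0.00049534 0.02461859]
```

View pics/scene0.png

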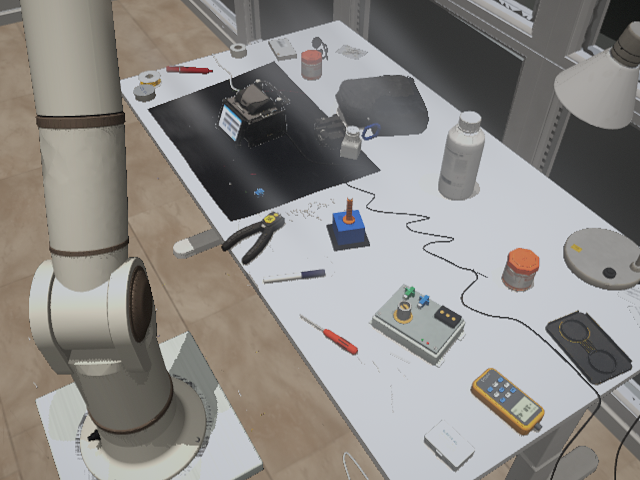

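View pics/side0.png

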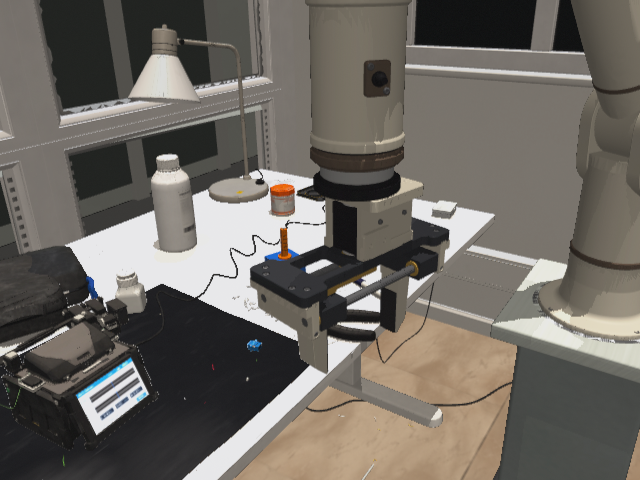

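```bash
cat > h.py <<'E'
import numpy as np, cv2
from scipy.spatial.transform import Rotation as R
from bench import manip, effector, viewer
def ray(cal,uv):
    f=240/np.tan(np.radians(cal["vfov"])/2)
    d=np.array([(uv[0]-cal["cx"])/f,(uv[1]-cal["cy"])/f,1.])
    return np.array(cal["eye"]),R.from_quat(cal["attitude"]).apply(d)
def plane(cal,uv,z):
    e,d=ray(cal,uv); return e+d*(z-e[2])/d[2]
def proj(cal,p):
    f=240/np.tan(np.radians(cal["vfov"])/2)
    c=R.from_quat(cal["attitude"]).inv().apply(np.array(p)-cal["eye"])
    return np.array([cal["cx"]+f*c[0]/c[2],cal["cy"]+f*c[1]/c[2]])
def down(yaw):  # tool z down, tool x axis at yaw in the world plane
    return (R.from_euler("z",yaw)*R.from_euler("x",np.pi)).as_quat()
def snap(n,name=None):
    c=viewer.get_calibration(n); im=viewer.get_image(n)[:,:,::-1].copy()
    if name: cv2.imwrite(f"pics/{name}.png",im)
    return c,im
E
python3 - <<'E'
from h import *
c=viewer.get_calibration("scene")
print("stand",plane(c,(349,200),.114),"can",plane(c,(403,306),.074),"bottle",plane(c,(470,116),.2),plane(c,(458,190),0))
print("lid corners",[plane(c,p,.04)[:2].round(3) for p in ((373,317),(410,284),(464,319),(430,357))])
w=viewer.get_calibration("wrist"); q=R.from_quat(manip.current_tcp_rot())
print("cam in tool",q.inv().apply(w["eye"]-manip.current_tool_pos()),(q.inv()*R.from_quat(w["attitude"])).as_matrix().round(3))
print("yaw",np.arctan2(*q.apply([1,0,0])[[1,0]]))
E
```

```text
stand [0.5584632  0.21250531 0.114     ] can [ 0.50826231 -0.05712684  0.074     ] bottle [0.89526766 0.23297737 0.2       ] [0.88416277 0.21022831 0.        ]
lid corners [array([ 0.461, -0.029]), array([0.574, 0.001]), array([ 0.61 , -0.124]), array([ 0.499, -0.159])]
cam in tool [ 0.07701124 -0.00062875 -0.15699212] [[-0.001 -0.959 -0.285]
 [ 1.    -0.002  0.   ]
 [-0.001 -0.285  0.959]]
yaw 2.9088600325314418
```

```bash
python3 - <<'E'
from h import *
manip.move_pose([.508,-.057,.26],down(np.pi+.27)); manip.sleep(.3)
print(manip.current_q().round(2)); c1,a=snap("wrist")
manip.move_pose([.558,.2125,.26],down(np.pi)); manip.sleep(.3)
print(manip.current_q().round(2)); c2,b=snap("wrist")
np.savez("hov.npz",a=a,b=b)
import pickle; pickle.dump((c1,c2),open("hov.pkl","wb"))
cv2.imwrite("pics/hov.png",np.hstack([cv2.resize(a[:,120:520],(400,480)),b[:,120:520]]))
print(manip.current_clock(),manip.current_force(),manip.current_wrist_torque())
print(proj(c1,[.508,-.057,.074]),proj(c2,[.558,.2125,.114]))
E
```

```text
[-0.11  0.19  0.19  1.87 -0.04  1.08  1.94]
[-0.45  0.34  0.06  1.67 -0.02  1.13  1.18]
4.6583 [-0.1968297   0.1799231   0.28413359] [ 0.02129815 -0.0054484   0.0447194 ]
[324.08009731 214.29252143] [326.37238177 225.65623289]
```

View pics/hov.png

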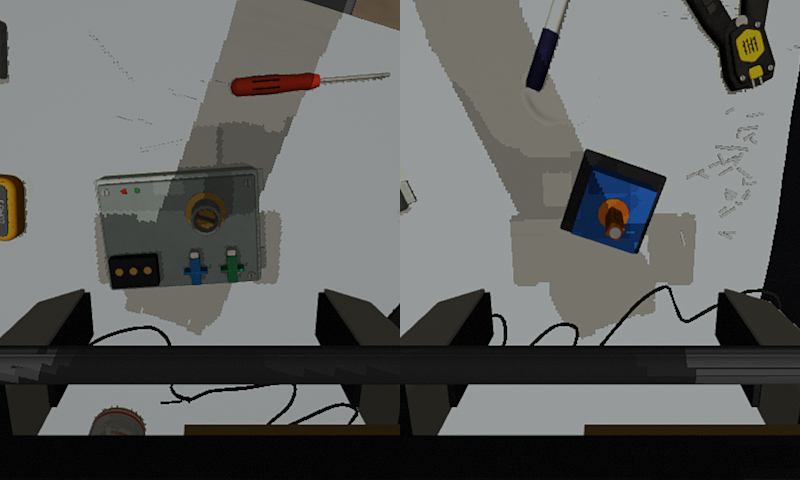

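Left half: module with can at about (325,213) in the full picture, slot visible. Right half: stand with the handle top at about (335,232). Next: enlarge both.

```bash
python3 - <<'E'
from h import *
z=np.load("hov.npz"); a,b=z["a"],z["b"]
A=cv2.resize(a[180:250,290:360],None,fx=5.7,fy=5.7,interpolation=cv2.INTER_CUBIC)
B=cv2.resize(b[180:250,300:370],None,fx=5.7,fy=5.7,interpolation=cv2.INTER_CUBIC)
cv2.imwrite("pics/zoom.png",np.clip(np.hstack([A,B])*1.5,0,255).astype(np.uint8))
E
```

```text
(no output)
```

View pics/zoom.png

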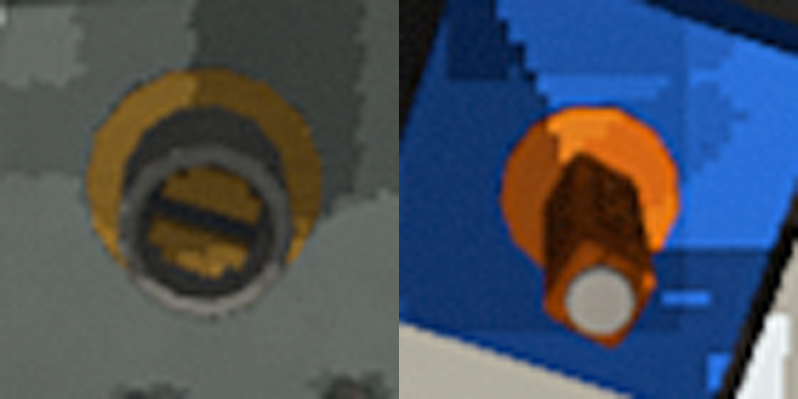

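The rim centre sits at about (325.6,219.7), with the slot sloping down to the right. The handle's cap is at about (334.8,232.2), and its square is turned about 35° in the picture.

```bash
python3 - <<'E'
from h import *
import pickle; c1,c2=pickle.load(open("hov.pkl","rb"))
pa=lambda x,y:((x+.5)/5.7-.5+290,(y+.5)/5.7-.5+180)
pb=lambda x,y:((x-399+.5)/5.7-.5+300,(y+.5)/5.7-.5+180)
print("can",plane(c1,pa(205,229),.074), "flange",plane(c1,pa(204,184),.041))
s=[plane(c1,pa(*p),.061) for p in ((150,205),(258,236))]; v=s[1]-s[0]
print("slot ctr",(s[0]+s[1])/2,"yaw mod pi",np.arctan2(v[1],v[0])%np.pi)
m=[plane(c1,p,.04) for p in ((216,187),(374,172))] # far edge of lid as seen
v=m[0]-m[1]; print("mod y yaw",np.arctan2(v[1],v[0])%np.pi)
print("cap",plane(c2,pb(600,300),.117),"collar",plane(c2,pb(590,190),.054))
k=[plane(c2,pb(*p),.114) for p in ((545,303),(610,345),(655,283),(590,240))]
print("sq",np.mean(k,0)); 
for i in range(4):
    v=k[(i+1)%4]-k[i]; print(np.linalg.norm(v).round(4),(np.arctan2(v[1],v[0])%(np.pi/2)).round(3))
E
```

```text
can [ 0.51215557 -0.05458419  0.074     ] flange [ 0.51267266 -0.05444955  0.041     ]
slot ctr [ 0.51389921 -0.05418039  0.061     ] yaw mod pi 1.55355309514279
mod y yaw 1.934182679391356
cap [0.56222317 0.2186943  0.117     ] collar [0.56174066 0.21874961 0.054     ]
sq [0.56208225 0.21876946 0.114     ]
0.0102 0.978
0.0102 0.964
0.0102 0.972
0.0102 0.964
```

```bash
python3 - <<'E'
from h import *
x,y=.5621,.2187
manip.move_pose([x,y,.15],down(2.54))
manip.servo_line([x,y,.0652],vel=.1); manip.sleep(.3)
f0=manip.current_force()
effector.close(f_grip=30); manip.sleep(.2)
print("gap",manip.current_finger_gap(),manip.current_gripper_force(),manip.current_force()-f0)
manip.servo_line([x,y,.20],vel=.12)
manip.move_pose([.45,.30,.30],down(2.54)); manip.sleep(.3)
print(manip.current_tool_pos(),manip.current_finger_gap(),manip.current_clock(),manip.current_q().round(2))
tip=np.array(manip.current_tool_pos())+[0,0,.0188-.078]
ims=[]
for n in("scene","side"):
    c,im=snap(n); u=proj(c,tip).astype(int); print(n,u)
    v=im[max(u[1]-45,0):u[1]+35,max(u[0]-40,0):u[0]+40]; ims.append(cv2.resize(v,(400,400),interpolation=cv2.INTER_CUBIC))
cv2.imwrite("pics/blade.png",np.hstack(ims))
E
```

```text
gap 0.01187423795897633 29.99982476234436 [ 0.57362423 -0.34769294  0.31516077]
[0.45061931 0.29876121 0.29887064] 0.01161091156842949 10.25 [-0.74  0.21  0.12  1.75 -0.03  1.18  0.36]
scene [283 147]
side [302 187]
```

View pics/blade.png

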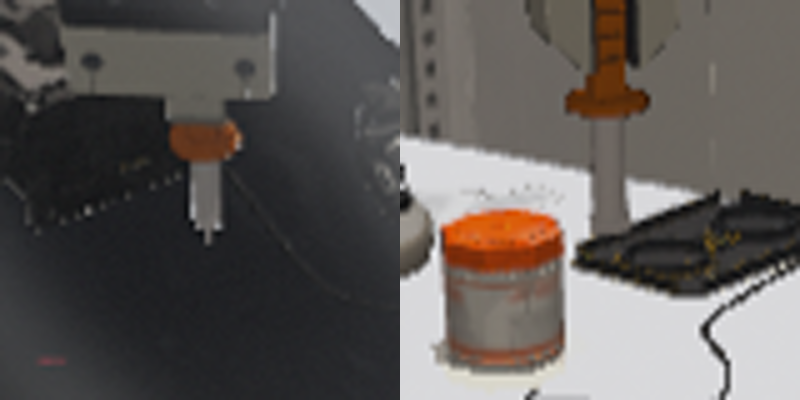

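Scene crop: the blade is edge-on at (207,230). Side crop: it looks wide at (610,215). So the blade's width lies along the closing line, at yaw 0.97, and tool yaw 3.124 lines it up with the slot.

```bash
cat >> h.py <<'E'
def ft(n=8):
    F=[]
    for _ in range(n):
        F.append(np.r_[manip.current_force(),manip.current_wrist_torque()]); manip.sleep(.01)
    return np.mean(F,0)
def tp(): return np.array(manip.current_tool_pos())
def yaw(): return np.arctan2(*R.from_quat(manip.current_tcp_rot()).apply([1,0,0])[[1,0]])%(2*np.pi)
E
python3 - <<'E'
from h import *
x,y,Y=.5125,-.0545,3.124; H=.0592
manip.move_pose([x,y,.19],down(Y)); manip.sleep(.2)
manip.servo_line([x,y,.090+H],ori=down(Y),vel=.1); manip.sleep(.3)
e=tp()-[x,y,.090+H]; print("err",e,yaw())
g=np.array([x,y,.072+H])-e
manip.servo_line(g,vel=.06); manip.sleep(.3)
b=ft(20); print("bias",b.round(3),(tp()-[0,0,H]).round(4),manip.current_clock())
for i in range(60):
    g[2]-=.0005; manip.servo_line(g,vel=.02); f=ft(6)-b
    if i%4==0 or abs(f[2])>1: print(i,(tp()-[0,0,H]).round(4),f.round(3))
    if f[2]>2 or tp()[2]-H<.047: break
manip.sleep(.2); print((tp()-[0,0,H]).round(4),(ft()-b).round(3),manip.current_clock(),yaw())
np.savez("st.npz",g=g,b=b,e=e)
E
```

```text
err [ 4.22140615e-04 -1.66514783e-05  5.72160838e-04] 3.1239786369380886
bias [ 0.185  0.059 -0.334  0.016  0.009  0.001] [ 0.5122 -0.0545  0.0716] 13.7417
0 [ 0.5121 -0.0545  0.0709] [-0.164  0.14   0.12  -0.015 -0.006  0.013]
4 [ 0.5121 -0.0545  0.0689] [-0.212 -0.11  -0.277 -0.02   0.007 -0.008]
8 [ 0.5121 -0.0545  0.0669] [0.111 0.077 0.051 0.01  0.003 0.002]
12 [ 0.5121 -0.0545  0.0649] [-0.458  0.166 -0.123  0.02   0.001  0.004]
16 [ 0.512  -0.0545  0.0629] [-0.152  0.305 -0.03  -0.01  -0.008 -0.005]
19 [ 0.5123 -0.0545  0.0617] [-0.726  0.13   3.7    0.028  0.221  0.008]
[ 0.5123 -0.0545  0.0617] [-0.97   0.011  5.262  0.006  0.231  0.015] 20.0083 3.1239150452348268
```

```bash
python3 - <<'E'
from h import *
s=np.load("st.npz"); g,b=s["g"],s["b"]; Y=3.124; H=.0592
g[2]+=.00025; manip.servo_line(g,vel=.02); manip.sleep(.1)
f=ft()-b; print((tp()[2]-H).round(4),f.round(3))
for i in range(7):
    Y-=.05; manip.servo_line(g,ori=down(Y),vel=.05); f=ft(8)-b
    print(round(Y,3),yaw().round(3),(tp()-[0,0,H]).round(4),f.round(3))
    if f[2]>7 or abs(f[5])>.06: break
print(manip.current_clock()); np.savez("st.npz",g=g,b=b,Y=Y)
E
```

```text
0.0617 [-7.070e-01 -2.500e-01  3.943e+00 -1.000e-03  1.700e-02 -2.000e-03]
3.074 3.075 [ 0.5122 -0.0545  0.0617] [-0.575  0.05   3.716 -0.006 -0.031  0.005]
3.024 3.026 [ 0.5122 -0.0545  0.0617] [-0.027 -0.19   3.834 -0.031 -0.071  0.004]
2.974 2.976 [ 0.5123 -0.0545  0.0617] [ 0.62  -0.182  3.207 -0.072 -0.272  0.007]
2.924 2.926 [ 0.5124 -0.0546  0.0617] [ 1.748 -0.24   2.835 -0.126 -0.465  0.026]
2.874 2.876 [ 0.5123 -0.0545  0.0618] [ 1.688 -0.376  2.663 -0.15  -0.574  0.025]
2.824 2.826 [ 0.5122 -0.0545  0.0617] [ 2.105 -0.315  2.463 -0.126 -0.646  0.022]
2.774 2.776 [ 0.5122 -0.0545  0.0617] [ 2.262 -0.331  2.819 -0.078 -0.693  0.019]
22.6417
```

The torque levels off at about 0.022 N m, so the blade is in the slot and the screw is turning. I'll keep turning, easing off the side load as I go, until the torque climbs at the stop.

```bash
python3 - <<'E'
from h import *
s=np.load("st.npz"); g,b,Y=s["g"].copy(),s["b"],float(s["Y"]); H=.0592; f=ft()-b; hit=False
for i in range(60):
    Y-=.04 if Y>2.35 else .025
    g[:2]+=np.clip(1.2e-4*f[:2],-2e-4,2e-4)
    g[2]+=np.clip(5e-5*(f[2]-3),-1e-4,1e-4)
    manip.servo_line(g,ori=down(Y),vel=.05); f=ft(6)-b
    print(round(Y,3),yaw().round(3),(tp()-[0,0,H]).round(4),f.round(3))
    if abs(f[5])>.045: f=ft(12)-b; print("recheck",f.round(3))
    if abs(f[5])>.058 or f[2]>8 or np.hypot(*f[:2])>6 or Y<1.7: break
print(manip.current_clock()); np.savez("st.npz",g=g,b=b,Y=Y)
E
```

```text
2.734 2.735 [ 0.5123 -0.0545  0.0617] [ 1.788  0.014  3.653 -0.043 -0.573  0.02 ]
2.694 2.695 [ 0.5123 -0.0544  0.0617] [ 0.99  -0.14   4.943  0.006 -0.379  0.021]
2.654 2.655 [ 0.5123 -0.0544  0.0617] [ 0.492  0.445  4.461  0.056 -0.269  0.009]
2.614 2.616 [ 0.5123 -0.0544  0.0617] [ 0.026  0.031  4.009  0.081 -0.197  0.045]
recheck [ 0.253  0.358  3.446  0.083 -0.162  0.014]
2.574 2.575 [ 0.5124 -0.0543  0.0617] [ 0.289  0.587  3.502  0.118 -0.047  0.02 ]
2.534 2.535 [ 0.5124 -0.0543  0.0617] [-0.537  0.295  2.578  0.108  0.038  0.02 ]
2.494 2.495 [ 0.5124 -0.0543  0.0618] [-0.097  0.2    2.587  0.098  0.093  0.025]
2.454 2.455 [ 0.5124 -0.0543  0.0617] [-1.058  0.388  2.189  0.091  0.205  0.024]
2.414 2.415 [ 0.5124 -0.0543  0.0617] [-0.906  0.678  2.474  0.079  0.201  0.015]
2.374 2.375 [ 0.5123 -0.0541  0.0617] [-0.804  0.58   2.396  0.089  0.192  0.025]
2.334 2.335 [ 0.5123 -0.0541  0.0618] [-0.722  0.356  2.389  0.022  0.151  0.033]
2.309 2.31 [ 0.5123 -0.0541  0.0618] [-0.398  0.226  2.002  0.022  0.103  0.029]
2.284 2.285 [ 0.5123 -0.0541  0.0618] [-0.519  0.091  2.541 -0.006  0.059  0.005]
2.259 2.26 [ 0.5122 -0.054   0.0617] [-0.486  0.045  3.19  -0.012  0.033  0.02 ]
2.234 2.235 [ 0.5122 -0.054   0.0617] [-0.036  0.342  3.346 -0.009 -0.075  0.032]
2.209 2.21 [ 0.5122 -0.054   0.0617] [ 0.262  0.198  3.148 -0.026 -0.147  0.032]
2.184 2.185 [ 0.5122 -0.0539  0.0618] [ 0.376  0.046  2.856 -0.043 -0.164  0.031]
2.159 2.16 [ 0.5122 -0.0539  0.0617] [ 0.334  0.101  3.166 -0.023 -0.196  0.019]
2.134 2.135 [ 0.5122 -0.0539  0.0617] [ 0.513  0.216  3.417 -0.005 -0.163  0.041]
2.109 2.11 [ 0.5123 -0.0539  0.0617] [ 0.49   0.235  3.614 -0.017 -0.135  0.068]
recheck [ 0.36   0.094  3.787 -0.027 -0.142  0.061]
28.9083
```

Torque rose steadily from 0.02 to 0.04 to 0.06 N m, so it's at the stop. Now I'll unwind, lift and return the tool.

```bash
python3 - <<'E'
from h import *
s=np.load("st.npz"); g,b,Y=s["g"].copy(),s["b"],float(s["Y"]); H=.0592
manip.servo_line(g,ori=down(Y+.07),vel=.05); f=ft()-b; print("unwound",f.round(3))
g[2]+=.01; manip.servo_line(g,vel=.05)
g[2]=.20; manip.servo_line(g,vel=.12)
x,y=.5621,.2187
manip.move_pose([x,y,.20],down(2.54)); manip.sleep(.1)
manip.servo_line([x,y,.125],vel=.1); manip.sleep(.3)
e=tp()-[x,y,.125]; print("err",e.round(4),manip.current_finger_gap(),manip.current_clock())
h=np.array([x,y,.125])-e
bb=ft(12)
for z in (.112,.10,.09,.08,.072,.069,.067,.066,.065,.0645,.064,.0635,.063,.0625):
    h[2]=z-e[2]; manip.servo_line(h,vel=.06); f=ft(5)-bb
    print(z,tp()[2].round(4),f[:3].round(2))
    if f[2]>2 or np.hypot(*f[:2])>5: break
print(manip.current_clock()); np.savez("st2.npz",h=h,bb=bb)
c,im=snap("side","ins_side"); u=proj(c,[x,y,.06]).astype(int); v=im[u[1]-50:u[1]+50,u[0]-60:u[0]+60]
c,im2=snap("scene"); u=proj(c,[x,y,.06]).astype(int); v2=im2[u[1]-50:u[1]+50,u[0]-60:u[0]+60]
cv2.imwrite("pics/ins.png",np.hstack([cv2.resize(k,(390,325),interpolation=cv2.INTER_CUBIC) for k in (v,v2)]))
E
```

```text
unwound [ 0.095  0.038  3.721 -0.064 -0.105  0.01 ]
err [0.0003 0.0002 0.0005] 0.01174463176470773 32.675
0.112 0.111 [-0.25  0.47  0.37]
0.1 0.0991 [-0.11  0.18  0.06]
0.09 0.0891 [ 0.6  -0.21  0.16]
0.08 0.0791 [-0.04  0.48  0.29]
0.072 0.0711 [0.17 0.09 0.24]
0.069 0.0684 [-0.2  -0.01 -0.21]
0.067 0.0664 [ 0.28  0.29 -0.09]
0.066 0.0654 [0.29 0.02 0.27]
0.065 0.0652 [-1.59 -0.65  5.19]
35.7917
```

View pics/ins.png

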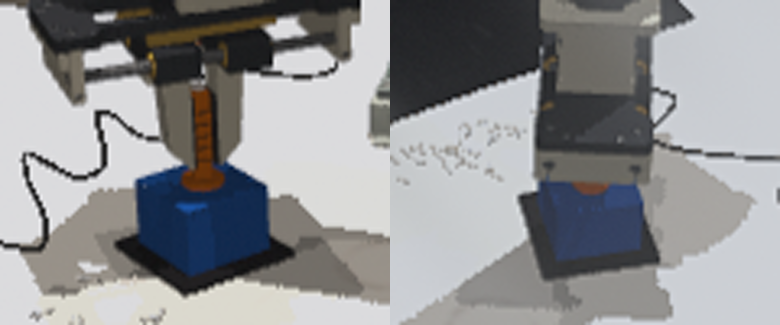

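The collar rests on the stand's top face, at (203,185) in the left crop. I'll release, back off, then check the tool and the screw.

```bash
python3 - <<'E'
from h import *
s=np.load("st2.npz"); h=s["h"]
h[2]+=.0003; manip.servo_line(h,vel=.02)
effector.open_jaws(); manip.sleep(.2)
h[2]=.16; manip.servo_line(h,vel=.12)
manip.move_pose([.558,.2125,.26],down(np.pi)); manip.sleep(.3); c2,b=snap("wrist")
manip.move_pose([.508,-.057,.26],down(np.pi+.27)); manip.sleep(.3); c1,a=snap("wrist")
print(manip.current_clock())
A=cv2.resize(a[180:250,290:360],None,fx=5.7,fy=5.7,interpolation=cv2.INTER_CUBIC)
B=cv2.resize(b[180:250,300:370],None,fx=5.7,fy=5.7,interpolation=cv2.INTER_CUBIC)
cv2.imwrite("pics/fin.png",np.clip(np.hstack([A,B])*1.5,0,255).astype(np.uint8))
print(proj(c2,[.5621,.2187,.117]))
E
```

```text
40.9333
[333.45827819 234.44593441]
```

View pics/fin.png

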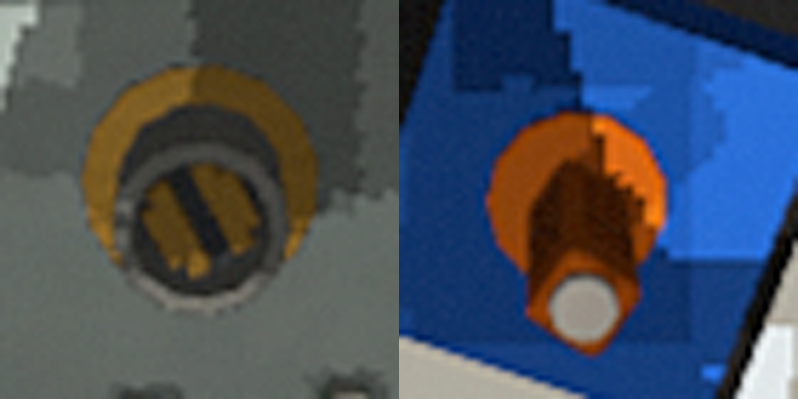

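The slot at (197,207) has turned about 0.83 rad, which fits reaching the stop. The tool stands home, with its cap at (585,308) where predicted.

```bash
python3 -c "
from bench import manip
print(manip.hand_in())"
```

```text
the job is handed in; nothing more can be done
None
```

I turned the trimmer clockwise about 0.83 rad until it came up against its end stop at about 0.06 N m. The tool is back upright and fully home in its stand, the loose things were left untouched, and the job was handed in at about 41 s.

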